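Charge the glaze mill jar

TASK

Charge the small glaze mill: swing the clamp lever wide open, lift the lid off the jar and lay it on the bench, then carry the wooden organiser over the jar and tip it toward the corner of the compartment with the white grinding balls, so that all of them run into the jar (no handling the balls) while the other compartments keep their contents. Stand the organiser upright on the bench again, put every white grinding cylinder lying on the bench into the jar as well, then seat the lid back on the jar and swing the clamp fully shut over it. Leave the bowls, the cone and the cup on the bench where they are.

Things in the scene. Friction and masses are not known exactly. Their poses are not given: they have to be found in the camera images.
- mill: Fixed grey base (disc 156 mm across, 20 mm thick, with a lug on its -y side) holding an upright round steel jar, open at the top: outer diameter 120 mm, inner diameter 106 mm, rim 105 mm above the bench, inner floor 28 mm above it. Origin on the bench under the jar's axis. The clamp post stands 88 mm from that axis toward the mill's -y.
- jar_rim (a point): Centre of the jar's mouth, at rim height (105 mm above the bench).
- clamp (a joint): Clamp lever: turns about a vertical post; value in rad, 0 = shut (its steel bar lies over the lid and blocks it), growing to 1.7 = wide open; seen from above it opens clockwise. Stiff: stays where it is left, takes about 2 N at the pin to move. Above about 1.2 the lid is free to lift.
- clamp_hinge (a point): The clamp's turning axis (vertical), at the bar's mid height, 122 mm above the bench. The bar is 12 mm thick and 18 mm wide and reaches 56 mm from the axis toward the jar when shut, passing 3 mm above the seated lid's flange.
- clamp_pin (a point): Top of the clamp's upright black handle pin, 171 mm above the bench: a cylinder 18 mm across standing 43 mm above the bar, on the tail side, 62 mm from the turning axis (away from the jar when shut). Pinch it from above or push it sideways.
- lid: Round steel lid of the jar, 0.25 kg: flange 124 mm across and 8 mm thick, an upright black knob in the middle (26 mm across, 38 mm tall above the flange), and under the flange a rubber plug 94 mm across and 8 mm deep that goes into the mouth with 6 mm play all round. Origin at the centre of the flange's underside (= 105 mm above the bench when seated, 8 mm when standing on the bench).
- organiser: Loose wooden tray, 0.4 kg, 170 mm square, walls 35 mm high, 4 mm thick, floor 4 mm; a cross of dividers makes four compartments, each with a spout at its outer corner. A square post, 18 mm thick, stands in its centre, top 105 mm above the underside, its faces looking toward the corners. Origin: centre of the underside, z up, x and y along the walls. The balls are in the +x +y compartment.
- spout (a point): Outer end of the ball compartment's spout, at the organiser's +x +y corner: (85, 85, 11) mm in its frame. The spout is 57 mm wide and its floor rises 15 degrees outward: balls run out only when the tray is tipped toward that corner by more than about 20 degrees (40 to 45 empties it); the other compartments keep their contents then.
- ball1: White ceramic grinding ball, 18 mm across, 12 g, in the organiser's +x +y compartment. Origin at its centre. May be absent.
- ball2: White ceramic grinding ball, 18 mm across, 12 g, in the organiser's +x +y compartment. Origin at its centre. May be absent.
- ball3: White ceramic grinding ball, 18 mm across, 12 g, in the organiser's +x +y compartment. Origin at its centre. May be absent.
- ball4: White ceramic grinding ball, 18 mm across, 12 g, in the organiser's +x +y compartment. Origin at its centre. May be absent.
- slug1: White ceramic grinding cylinder, 30 mm across, 22 mm tall, about 55 g, standing on the right-hand (-y) part of the bench. Origin at the centre of its underside, z along its axis. May be absent.
- slug2: White ceramic grinding cylinder, 30 mm across, 22 mm tall, about 55 g, standing on the right-hand (-y) part of the bench. Origin at the centre of its underside, z along its axis. May be absent.
- slug3: White ceramic grinding cylinder, 30 mm across, 22 mm tall, about 55 g, standing on the right-hand (-y) part of the bench. Origin at the centre of its underside, z along its axis. May be absent.
- stilt: Terracotta three-armed kiln stilt, 44 mm across, 12 mm tall, in a compartment of the organiser; stays there.
- collar: Terracotta ring, 30 mm across, 14 mm tall, in another compartment; stays there.
- prop: Terracotta block 30 x 22 x 18 mm, in another compartment; stays there.
- bowls: Stack of three clay bowls, 80 mm across, 62 mm tall, on the bench, far left. Leave alone.
- cone: Clay tagine top, a cone 86 mm across, 80 mm tall, on the bench, far right. Leave alone.
- cup: Terracotta cup, 72 mm across, 70 mm tall, on the bench, near right. Leave alone.
Things that resemble listed ones, but are neither listed nor needed, are in the scene too. What is shaped like the lid but green is not meant. What is shaped like the slug2 but purple is not meant.

How it is judged:
On the way, in this order (a step that is already met when the one before it is completed fails the run):
1. the clamp is swung wide open (above 1.2 rad) (value of joint clamp above 1.2 rad), for 0.2 s.
2. the lid is off the jar and lies on the bench (horizontal distance between lid and jar_rim above 0.11 m and height (world z) of lid below 0.02 m and angle between lid's own z axis and vertical below 0.15 rad), for 0.2 s.
3. with the organiser tipped toward its ball corner over the jar (tilt above 0.3 rad), all its balls have run into the jar (angle between organiser's own z axis and vertical above 0.3 rad and horizontal distance between spout and jar_rim below 0.08 m and horizontal distance between each of ball1, ball2, ball3, ball4 and jar_rim below 0.056 m and height (world z) of each of ball1, ball2, ball3, ball4 below 0.1 m), for 0.1 s.
4. all balls and cylinders are in the jar and the lid is seated on it (horizontal distance between each of ball1, ball2, ball3, ball4, slug1, slug2, slug3 and jar_rim below 0.056 m and height (world z) of each of ball1, ball2, ball3, ball4, slug1, slug2, slug3 below 0.1 m and horizontal distance between lid and jar_rim below 0.009 m and height (world z) of lid below 0.109 m and angle between lid's own z axis and vertical below 0.06 rad), for 0.2 s.
5. the clamp is swung shut over the lid (below 0.12 rad) (value of joint clamp below 0.12 rad and horizontal distance between lid and jar_rim below 0.009 m and height (world z) of lid below 0.109 m and angle between lid's own z axis and vertical below 0.06 rad), for 0.2 s.
At the end, for the whole second after the job is handed in: All balls and cylinders in the jar (within 56 mm of its axis, below 100 mm), lid seated (9 mm, origin below 109 mm, 0.06 rad), clamp below 0.12 rad, organiser upright on the bench (0.06 rad, 6 mm) at rest, stilt, ring and block still in it (130 mm of its origin) (all of step 5 and horizontal distance between each of ball1, ball2, ball3, ball4, slug1, slug2, slug3 and jar_rim below 0.056 m and height (world z) of each of ball1, ball2, ball3, ball4, slug1, slug2, slug3 below 0.1 m and angle between organiser's own z axis and vertical below 0.06 rad and height (world z) of organiser below 0.006 m and linear speed of each of organiser, lid below 0.02 m/s and distance between each of stilt, collar, prop and organiser below 0.13 m); the robot touches nothing.
It fails at once if one of the other compartments' things left the organiser (not (distance between stilt and organiser below 0.13 m) or not (distance between collar and organiser below 0.13 m) or not (distance between prop and organiser below 0.13 m)).
It fails at once if a ball was taken with the fingers outside the jar ((contact force between the fingers and ball1 above 0.5 N and horizontal distance between ball1 and jar_rim above 0.075 m) or (contact force between the fingers and ball2 above 0.5 N and horizontal distance between ball2 and jar_rim above 0.075 m) or (contact force between the fingers and ball3 above 0.5 N and horizontal distance between ball3 and jar_rim above 0.075 m) or (contact force between the fingers and ball4 above 0.5 N and horizontal distance between ball4 and jar_rim above 0.075 m)).
It fails at once if the bowls, the cone or the cup were shifted by more than 30 mm (distance of any of bowls, cone, cup from where it was at the start of the episode above 0.03 m).
Of slug1, slug2, slug3 only 1 to 3 are there at a start; the rules pass over those that are not, and their reading is None.
Of ball1, ball2, ball3, ball4 only 2 to 4 are there at a start; the rules pass over those that are not, and their reading is None.
At some moment in a run one of slug1, slug2, slug3 may be knocked a few centimetres aside while the robot is not near it.
It also fails if it takes over 210 s, if anything falls off the work surface, if the arm or the gripper's body presses on something with over 40 N, if the wrist force passes 120 N, or if a joint passes its speed limit or range.

ROBOT

A 6-joint arm with a two-finger parallel gripper is mounted at the origin on the work surface. World frame = base frame: x ahead of the robot, y to its left, z up, the work surface at z = 0. Lengths are in m, angles in rad, forces in N, time in s.
With the tool pointing down it reaches from about 0.4 to 0.925 m from the base axis. Payload 12.5 kg.
Tool frame: the origin (TCP) lies at the very end of the fingers, on their centre line; the grasp point (between the pads) lies 19 mm behind it; z points along the fingers, x is the direction in which the jaws open and shut, and the axes are right-handed (so a half turn about z gives the same grasp; the last joint's range is limited). The gripper opens to 95 mm and grips with 3 to 60 N. Pads are 20 mm wide; open, the fingers measure 119 mm over their backs; the gripper's body (75 mm by 180 mm) begins 59 mm behind the grasp point.
Start: joints at [1.181, 0.491, 1.559, -0, 1.092, -0.106], TCP at [0.175, 0.6, 0.215] pointing down, gripper open.
Joint ranges: [-3.1, 3.1], [-0.84, 2.19], [0.05, 2.79], [-1.13, 4.28], [0.06, 2.93], [-2.69, 2.69]. Speed limits (rad/s): [2.22, 2.22, 2.79, 3.14, 3.14, 3.14].

INTERFACE

Orientations are given as a unit quaternion [w, x, y, z].
In Python, from rig import env, read_camera, calibration, find_in gives the robot as it stands.
- The arm moves only by the tool arm_command, never from a script. Its arguments are lists of equal length, an entry for each row: "xyz": the shift along the tool's x, y, z in m, a list of three; "rot": the turn, a rotation vector about the tool's x, y, z in degrees, a list of three; "claw": the gripper command: -1 is shut, 1 is fully open, values between are in proportion. A call has 1 to 20 rows; each row is the pose to reach, as a shift and turn from the pose measured when the call began, along the tool's axes at that moment; what a row does not reach only later rows make up. A row lasts 1/8 s, in which the tool goes at most 62.5 mm and 10.7 degrees, less where a joint would pass 70% of its speed; a pose out of reach is approached as far as the arm can. A call with a gripper value outside its range is refused whole. The fingers move at their own pace and stop on an object; the grip force is fixed at half the most. Time passes only in rows, so rows that repeat a pose let the fingers close. It gives the time, the measured TCP pose, the force and the opening at its end, in the units of the state.
- env.observe(): the state, without advancing time (a new reading comes with each control period).
- read_camera(name): name is "side" or "top" or "wrist"; returns the picture (420x560x3 uint8, blue, green, red); there is no depth.
- calibration(name): a dict with "fx", "fy", "cx", "cy" (pixels), "rvec" (rotation vector, rad) and "tvec" (3), from world to camera coordinates, as OpenCV has them. Camera axes: x right, y down, z forward; pixel columns grow to the right and rows downward; lengths in m; the calibration is good to about 2 mm. The wrist camera is an equidistant fisheye: a pixel r from the principal point sees the ray r / f radians off the axis. A picture is of the moment at which its call begins: read the wrist's pose just before it. calibration takes no time and is no camera call; for the wrist camera it gives the pose at the moment of the call.
- env.hand_in(): hands the job in, once; it reports no verdict.
Trained networks look in the newest picture that a camera, given by its name, has taken for a name from the list of things; names that differ only in an ending like _2 or _b are one class to them, and where a whole thing is asked for, a point or a joint stands for the part that bears it (a point fixed in the world has none). Each returns a list of dicts, best first, with "conf" (0 to 1); they miss things now and then, are a little off and sometimes report something else, mostly with a low value. They report only what shows in the picture. A call takes as long as a camera call. They do not tell look-alikes from the thing itself.
- find_in(query, camera): "at" ([x, y, z] in m, in the coordinates of the camera as it stood for that picture, good to about 4 mm: the middle of the surface that is visible of it).
The state is a dict: "clock": time; "joint_pos": joint angles; "qvel": joint speeds; "tau": joint torques, N m; "eef_pos": TCP position; "eef_rot": TCP orientation; "ft_force": force on the tool from outside, world axes, zero at the start; "torque": the same for the moment, N m; "gripper_width": finger opening in m.
Only numpy, scipy, OpenCV 4.12 (cv2) and the standard library are available. Lean on these libraries where they do the work, as an engineer would, in place of code of your own. Each camera call takes 0.05 s, during which the arm holds its last target. There are 200 camera calls.

## Working session

There is one attempt and no reset: what is moved stays moved. The work goes in short steps, Python scripts to look and compute and a tool call to move; the robot and the scene stay as the last step left them, time stands still between calls to the robot, and variables do not carry over. Pictures are saved under pics/ and viewed, about 12 in all and at most 16, crops included, and the job is handed in when it is done.

Besides the shell and the picture viewer there is one more tool, called by a JSON object that holds its "op" and its "data". arm_command: Moves the arm, as the interface text tells. Its arguments: {"type":"object","properties":{"xyz":{"type":"array","items":{"type":"array","items":{"type":"number"}}},"rot":{"type":"array","items":{"type":"array","items":{"type":"number"}}},"claw":{"type":"array","items":{"type":"number"}}},"required":["xyz","rot","claw"]}

```bash
ls; mkdir -p pics
cat > h.py <<'E'
import numpy as np, cv2
from scipy.spatial.transform import Rotation as R
from rig import env, read_camera, calibration, find_in
def w(cam,p,c=None):
    c=c or calibration(cam); M=cv2.Rodrigues(np.array(c["rvec"],float))[0]
    return M.T@(np.array(p)-np.array(c["tvec"]).ravel())
def px(cam,P):
    c=calibration(cam); K=np.array([[c["fx"],0,c["cx"]],[0,c["fy"],c["cy"]],[0,0,1.]])
    return cv2.projectPoints(np.array([P],float),np.array(c["rvec"],float),np.array(c["tvec"],float),K,None)[0].ravel()
def ray(cam,u,v,z):
    c=calibration(cam); M=cv2.Rodrigues(np.array(c["rvec"],float))[0]; o=-M.T@np.array(c["tvec"]).ravel()
    d=M.T@np.array([(u-c["cx"])/c["fx"],(v-c["cy"])/c["fy"],1]); return o+d*(z-o[2])/d[2]
def pose():
    s=env.observe(); q=s["eef_rot"]; return np.array(s["eef_pos"]),R.from_quat([q[1],q[2],q[3],q[0]])
def go(P,Rt=None):
    "shift/rotvec in tool axes to reach world P"
    p,r=pose(); d=r.inv().apply(np.array(P)-p); rv=(r.inv()*Rt).as_rotvec(degrees=True) if Rt is not None else np.zeros(3)
    print("go",np.round(d,4),np.round(rv,1)); return d,rv
def tool(yaw,tilt=None):
    "down-pointing tool with x axis at world yaw (rad)"
    c,s=np.cos(yaw),np.sin(yaw); return R.from_matrix(np.array([[c,s,0],[s,-c,0],[0,0,-1.]]))
E
python3 - <<'E'
from h import *
s=env.observe(); print(s); print(pose()[1].as_matrix().round(3))
for c in("top","side"):
    im=read_camera(c); cv2.imwrite(f"pics/{c}0.png",im)
    print(c,w(c,[0,0,0]).round(3))
    for n in ["mill","clamp","clamp_pin","lid","organiser","spout","ball1","slug1","stilt","collar","prop","bowls","cone","cup"]:
        print(n,[(np.round(w(c,d["at"]),3).tolist(),round(d["conf"],2),px(c,w(c,d["at"])).round().tolist()) for d in find_in(n,c)][:6])
E
```

```text
pics
{'clock': 0.0, 'joint_pos': array([ 1.18139029e+00,  4.91547000e-01,  1.55949289e+00,  1.89452324e-05,
        1.09169328e+00, -1.05620158e-01]), 'qvel': array([ 0.00159296,  0.00020951,  0.00078352, -0.00051919,  0.0004756 ,
       -0.00035191]), 'tau': array([-3.46755460e-04, -6.12647867e+01, -2.58171916e+01,  6.91719772e-02,
        4.83671436e-02, -1.66680134e-04]), 'eef_pos': array([0.17488031, 0.59976036, 0.21405459]), 'eef_rot': array([ 2.84939840e-04,  8.00000024e-01,  5.99999697e-01, -4.94042461e-04]), 'ft_force': array([-0.67902779,  0.94013967, -0.05470141]), 'torque': array([-0.02615914,  0.00735345,  0.00566795]), 'gripper_width': 0.09500932505523664}
[[ 0.28   0.96  -0.   ]
 [ 0.96  -0.28  -0.001]
 [-0.001 -0.    -1.   ]]
top [ 0.292 -0.015  1.522]
mill [([0.497, -0.053, 0.023], 0.57, [289.0, 221.0]), ([0.507, 0.005, 0.109], 0.18, [271.0, 214.0])]
clamp [([0.507, -0.095, 0.128], 0.79, [304.0, 212.0]), ([0.32, -0.434, 0.028], 0.55, [415.0, 274.0])]
clamp_pin [([0.508, -0.093, 0.129], 0.51, [304.0, 212.0])]
lid [([0.377, -0.169, 0.019], 0.79, [328.0, 258.0]), ([0.505
[... 1241 characters left out ...]
245.0, 311.0])]
organiser [([0.453, 0.3, 0.01], 0.67, [227.0, 185.0])]
spout [([0.45, 0.3, 0.014], 0.9, [226.0, 184.0])]
ball1 []
slug1 [([0.595, -0.346, 0.018], 0.72, [372.0, 344.0]), ([0.443, -0.422, 0.022], 0.72, [320.0, 404.0]), ([0.523, -0.301, 0.025], 0.62, [331.0, 334.0]), ([0.438, -0.353, 0.024], 0.56, [303.0, 370.0])]
stilt []
collar [([0.501, -0.111, 0.129], 0.37, [290.0, 240.0])]
prop [([0.426, 0.348, 0.024], 0.43, [215.0, 174.0])]
bowls [([0.701, 0.27, 0.054], 0.7, [304.0, 165.0]), ([0.491, 0.269, 0.014], 0.27, [241.0, 187.0])]
cone [([0.703, -0.204, 0.025], 0.67, [382.0, 278.0])]
cup [([0.329, -0.398, 0.049], 0.94, [255.0, 406.0]), ([0.492, -0.057, 0.054], 0.31, [277.0, 248.0])]
```

Run:
```python
from h import *
a=cv2.imread("pics/top0.png"); b=cv2.imread("pics/side0.png")
cv2.imwrite("pics/t1.png",cv2.resize(a[120:330,130:440],None,fx=2.5,fy=2.5,interpolation=cv2.INTER_CUBIC))
cv2.imwrite("pics/s1.png",cv2.resize(b[130:450,150:420],None,fx=1.85,fy=1.85,interpolation=cv2.INTER_CUBIC))
```

```text
(no output)
```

View pics/t1.png

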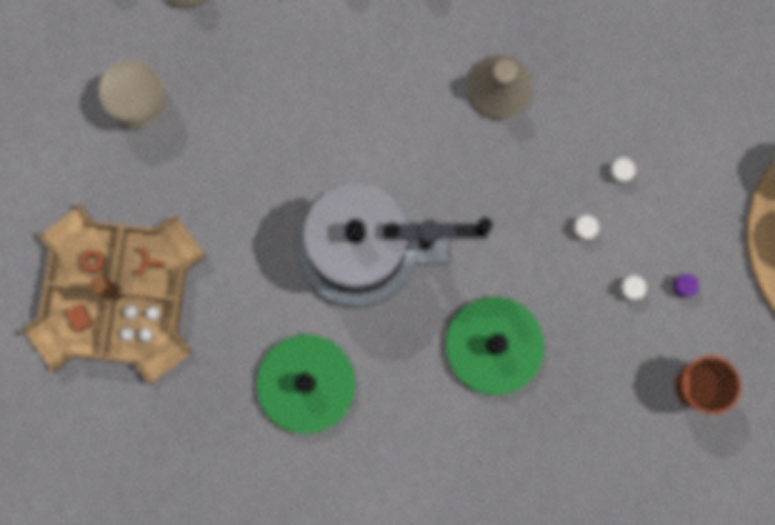

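View pics/s1.png

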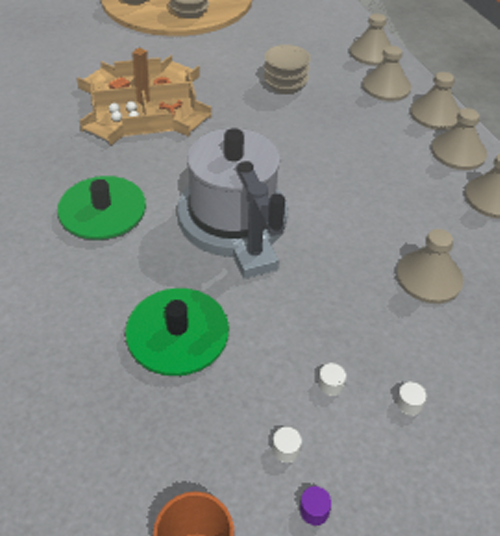

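The steel lid, on the jar, is at crop (355,230); the two green ones at (305,383) and (495,345) are decoys. White slugs are at (623,170), (587,227) and (634,288), and the purple one at (686,286) is a decoy. Four balls show at about (140,323), in the organiser's lower-right compartment, so its +x+y corner points to world (-x,-y) and its yaw is about 173°.

Run:
```python
from h import *
f=lambda x,y,z:print(ray("top",130+x/2.5,120+y/2.5,z).round(3))
f(485,226,.171);f(428,235,.128);f(355,230,.151);f(107,291,.105);f(623,170,.022);f(587,227,.022);f(634,288,.022)
g=lambda x,y,z:print("s",ray("side",150+x/1.85,130+y/1.85,z).round(3))
g(277,200,.171);g(234,132,.151);g(141,52,.105)
go([.47,-.09,.36],tool(np.pi/2))
```

```text
[ 0.504 -0.149  0.171]
[ 0.501 -0.086  0.128]
[0.506 0.    0.151]
[0.448 0.298 0.105]
[ 0.595 -0.344  0.022]
[ 0.522 -0.293  0.022]
[ 0.443 -0.348  0.022]
s [ 0.505 -0.153  0.171]
s [0.509 0.003 0.151]
s [0.458 0.303 0.105]
go [-0.5798  0.4764 -0.1454] [  0.   -0.  -16.3]
```

{"op": "arm_command", "data": {"xyz": [[-0.58,0.476,-0.145],[-0.58,0.476,-0.145],[-0.58,0.476,-0.145],[-0.58,0.476,-0.145],[-0.58,0.476,-0.145],[-0.58,0.476,-0.145],[-0.58,0.476,-0.145],[-0.58,0.476,-0.145],[-0.58,0.476,-0.145],[-0.58,0.476,-0.145],[-0.58,0.476,-0.145],[-0.58,0.476,-0.145],[-0.58,0.476,-0.145],[-0.58,0.476,-0.145],[-0.58,0.476,-0.145],[-0.58,0.476,-0.145]], "rot": [[0,0,-16],[0,0,-16],[0,0,-16],[0,0,-16],[0,0,-16],[0,0,-16],[0,0,-16],[0,0,-16],[0,0,-16],[0,0,-16],[0,0,-16],[0,0,-16],[0,0,-16],[0,0,-16],[0,0,-16],[0,0,-16]], "claw": [1,1,1,1,1,1,1,1,1,1,1,1,1,1,1,1]}}

```text
clock: 3.5
eef_pos: [0.4692, -0.0888, 0.3597]
eef_rot: [-0.0, 0.708, 0.706, 0.0]
ft_force: [0.4, 1.1, 0.0]
gripper_width: 0.0949
```

Run:
```python
from h import *
p,r=pose(); print(p,r.as_matrix().round(3))
c=calibration("wrist"); im=read_camera("wrist"); cv2.imwrite("pics/w1.png",im); print(c)
for n in ["clamp_pin","clamp","lid","mill","slug1"]:
    print(n,[(np.round(w("wrist",d["at"],c),3).tolist(),round(d["conf"],2)) for d in find_in(n,"wrist")][:4])
```

```text
[ 0.46917408 -0.08883583  0.35970252] [[ 0.003  1.     0.   ]
 [ 1.    -0.003  0.   ]
 [ 0.     0.    -1.   ]]
{'fx': 325.19226210127806, 'fy': 325.19226210127806, 'cx': 285.47236165060735, 'cy': 209.78438995948784, 'rvec': array([-2.0684836 , -2.06259883, -0.30112656]), 'tvec': array([ 0.08803712, -0.52365619,  0.3965723 ])}
clamp_pin [([0.506, -0.096, 0.132], 0.8)]
clamp [([0.506, -0.095, 0.126], 0.91)]
lid [([0.497, -0.002, 0.116], 0.88), ([0.34, 0.061, 0.015], 0.87), ([0.379, -0.169, 0.019], 0.6)]
mill [([0.496, -0.063, 0.049], 0.88), ([0.434, 0.286, 0.02], 0.45), ([0.693, -0.188, 0.021], 0.44)]
slug1 [([0.523, -0.289, 0.024], 0.8), ([0.591, -0.341, 0.023], 0.8), ([0.447, -0.343, 0.022], 0.75), ([0.446, -0.41, 0.026], 0.61)]
```

View pics/w1.png

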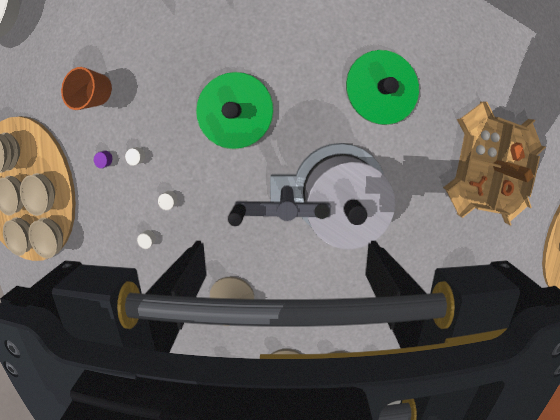

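```bash
cat >> h.py <<'E'
def wray(u,v,z,c=None):
    c=c or calibration("wrist"); M=cv2.Rodrigues(np.array(c["rvec"],float))[0]; o=-M.T@np.array(c["tvec"]).ravel()
    a=np.array([(u-c["cx"])/c["fx"],(v-c["cy"])/c["fy"]]); t=np.hypot(*a); d=M.T@np.r_[a/max(t,1e-9)*np.sin(t),np.cos(t)]
    return (o+d*(z-o[2])/d[2]).round(4)
E
python3 - <<'E'
from h import *
for n,u,v,z in[("pin",236,216,.171),("knob",357,212,.151),("hinge",287,209,.128),("lidc",350,204,.113),("post",510,172,.105)]: print(n,wray(u,v,z))
im=cv2.imread("pics/w1.png"); cv2.imwrite("pics/w1c.png",cv2.resize(im[140:260,215:405],None,fx=4,fy=4,interpolation=cv2.INTER_CUBIC))
E
```

```text
pin [ 0.5028 -0.1482  0.171 ]
knob [ 0.5047 -0.002   0.151 ]
hinge [ 0.5073 -0.0885  0.128 ]
lidc [ 0.505  -0.0035  0.113 ]
post [0.4546 0.2632 0.105 ]
```

View pics/w1c.png

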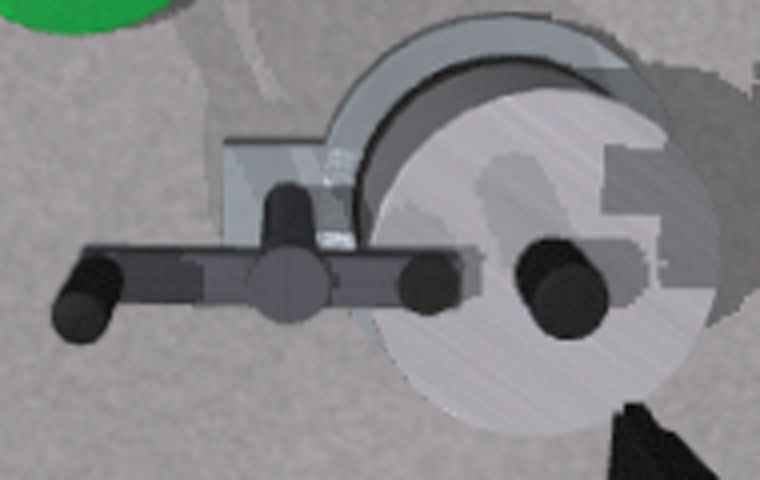

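The enlarged crop shows the pin top at (80,315), the hinge at (287,285), and the knob top on the grey lid at (570,303). The grey lid on the jar is the one meant.

Run:
```python
from h import *
p=wray(235,218.75,.171);k=wray(357.5,215.75,.151);h=wray(286.75,211.25,.13);print(p,k,h)
j=k[:2]; a=np.arctan2(*(j-p[:2])[::-1]); print(np.degrees(a),np.hypot(*(j-p[:2])))
```

```text
[ 0.5062 -0.1496  0.171 ] [ 0.5096 -0.001   0.151 ] [ 0.5097 -0.0889  0.13  ]
88.68928891550591 0.1486388912768122
```

{"op": "arm_command", "data": {"xyz": [[-0.061,0.037,0.05],[-0.061,0.037,0.05],[-0.061,0.037,0.05],[-0.061,0.037,0.05],[-0.061,0.037,0.05],[-0.061,0.037,0.05],[-0.061,0.037,0.05],[-0.061,0.037,0.05],[-0.061,0.037,0.05],[-0.061,0.037,0.1],[-0.061,0.037,0.15],[-0.061,0.037,0.19],[-0.061,0.037,0.219],[-0.061,0.037,0.219],[-0.061,0.037,0.219],[-0.061,0.037,0.219],[-0.061,0.037,0.219],[-0.061,0.037,0.219],[-0.061,0.037,0.219]], "rot": [[0,0,10],[0,0,20],[0,0,30],[0,0,40],[0,0,50],[0,0,60],[0,0,70],[0,0,80],[0,0,90],[0,0,90],[0,0,90],[0,0,90],[0,0,90],[0,0,90],[0,0,90],[0,0,90],[0,0,90],[0,0,90],[0,0,90]], "claw": [1,1,1,1,1,1,1,1,1,1,1,1,1,1,-1,-1,-1,-1,-1]}}

```text
clock: 6.18
eef_pos: [0.5063, -0.1509, 0.1408]
eef_rot: [0.0, 1.0, -0.002, 0.0]
ft_force: [0.1, -0.2, 0.9]
gripper_width: 0.0501
```

Run:
```python
from h import *
p,r=pose(); print(p,r.as_matrix().round(3), env.observe()["joint_pos"].round(2))
h=np.array([.507,-.089]); d=p[:2]-h; print(np.hypot(*d),np.degrees(np.arctan2(*d[::-1])))
d=d/np.hypot(*d)*.062
for a in range(7,106,7):
    t=-np.radians(a); q=h+np.array([d[0]*np.cos(t)-d[1]*np.sin(t),d[0]*np.sin(t)+d[1]*np.cos(t)])
    print(a,r.inv().apply([*(q-p[:2]),0]).round(3))
```

```text
[ 0.5062945  -0.15093303  0.14083546] [[ 1.    -0.004  0.   ]
 [-0.004 -1.    -0.   ]
 [ 0.     0.    -1.   ]] [-0.41  0.45  1.88  0.    0.82 -0.41]
0.06193704899384738 -90.65265018917904
7 [-0.008 -0.    -0.   ]
14 [-0.015 -0.002 -0.   ]
21 [-0.022 -0.004 -0.   ]
28 [-0.029 -0.007 -0.   ]
35 [-0.035 -0.011 -0.   ]
42 [-0.041 -0.016 -0.   ]
49 [-0.047 -0.022 -0.   ]
56 [-0.051 -0.028 -0.   ]
63 [-0.055 -0.034 -0.   ]
70 [-0.058 -0.041 -0.   ]
77 [-0.06  -0.048 -0.   ]
84 [-0.061 -0.056 -0.   ]
91 [-0.062 -0.063 -0.   ]
98 [-0.061 -0.071 -0.   ]
105 [-0.059 -0.078 -0.   ]
```

{"op": "arm_command", "data": {"xyz": [[0,0,0],[0,0,0],[0,0,0],[0,0,0],[0,0,0],[-0.008,0,0],[-0.015,-0.002,0],[-0.022,-0.004,0],[-0.029,-0.007,0],[-0.035,-0.011,0],[-0.041,-0.016,0],[-0.047,-0.022,0],[-0.051,-0.028,0],[-0.055,-0.034,0],[-0.058,-0.041,0],[-0.06,-0.048,0],[-0.061,-0.056,0],[-0.062,-0.063,0],[-0.062,-0.063,0],[-0.062,-0.063,0]], "rot": [[0,0,0],[0,0,0],[0,0,0],[0,0,0],[0,0,0],[0,0,7],[0,0,14],[0,0,21],[0,0,28],[0,0,35],[0,0,42],[0,0,49],[0,0,56],[0,0,63],[0,0,70],[0,0,77],[0,0,84],[0,0,91],[0,0,91],[0,0,91]], "claw": [-1,-1,-1,-1,-1,-1,-1,-1,-1,-1,-1,-1,-1,-1,-1,-1,-1,-1,-1,-1]}}

```text
clock: 8.68
eef_pos: [0.4443, -0.0875, 0.1408]
eef_rot: [0.0, -0.7, 0.714, 0.0]
ft_force: [-2.1, 4.8, 1.5]
gripper_width: 0.0175
```

{"op": "arm_command", "data": {"xyz": [[0,0,0],[0,0,0],[0,0,0],[0,0,-0.05],[0,0,-0.06],[-0.044,-0.03,-0.06],[-0.088,-0.061,-0.06],[-0.088,-0.061,-0.06],[-0.088,-0.061,-0.03],[-0.088,-0.061,0],[-0.088,-0.061,0.023],[-0.088,-0.061,0.023],[-0.088,-0.061,0.023],[-0.088,-0.061,0.023],[-0.088,-0.061,0.023],[-0.088,-0.061,0.023],[-0.088,-0.061,0.023]], "rot": [[0,0,0],[0,0,0],[0,0,0],[0,0,0],[0,0,0],[0,0,0],[0,0,0],[0,0,0],[0,0,0],[0,0,0],[0,0,0],[0,0,0],[0,0,0],[0,0,0],[0,0,0],[0,0,0],[0,0,0]], "claw": [0.2,0.2,0.2,0.2,0.2,0.2,0.2,0.2,0.2,0.2,0.2,0.2,-1,-1,-1,-1,-1]}}

```text
clock: 10.8
eef_pos: [0.5071, -0.0006, 0.1183]
eef_rot: [0.0, -0.7, 0.714, 0.0]
ft_force: [-2.2, 0.7, 6.5]
gripper_width: 0.0256
```

{"op": "arm_command", "data": {"xyz": [[0,0,0],[0,0,-0.03],[0,0,-0.06],[0,0,-0.08],[0.005,-0.05,-0.08],[0.011,-0.11,-0.08],[0.017,-0.163,-0.08],[0.017,-0.163,-0.04],[0.017,-0.163,0.01],[0.017,-0.163,0.05],[0.017,-0.163,0.08],[0.017,-0.163,0.096],[0.017,-0.163,0.096],[0.017,-0.163,0.096]], "rot": [[0,0,0],[0,0,0],[0,0,0],[0,0,0],[0,0,0],[0,0,0],[0,0,0],[0,0,0],[0,0,0],[0,0,0],[0,0,0],[0,0,0],[0,0,0],[0,0,0]], "claw": [-1,-1,-1,-1,-1,-1,-1,-1,-1,-1,-1,-1,-1,-1]}}

```text
clock: 12.55
eef_pos: [0.6701, -0.0207, 0.0229]
eef_rot: [0.0, -0.7, 0.714, -0.0]
ft_force: [0.6, 0.1, -2.7]
gripper_width: 0.0254
```

{"op": "arm_command", "data": {"xyz": [[0,0,0.002],[0,0,0.002],[0,0,0.002],[0,0,0.002],[0,0,0.002],[0,0,-0.04],[0,0,-0.1]], "rot": [[0,0,0],[0,0,0],[0,0,0],[0,0,0],[0,0,0],[0,0,0],[0,0,0]], "claw": [-1,0.2,0.2,0.2,0.2,0.2,1]}}

```text
clock: 13.42
eef_pos: [0.6692, -0.0206, 0.1226]
eef_rot: [-0.001, -0.7, 0.714, 0.001]
ft_force: [0.8, 1.0, 0.6]
gripper_width: 0.0626
```

Run:
```python
from h import *
print(pose()[0]); go([.454,.295,.33],tool(np.radians(38)))
```

```text
[ 0.6691725  -0.0206467   0.12261169]
go [-0.3117  0.2215 -0.2067] [   0.     0.2 -129.1]
```

{"op": "arm_command", "data": {"xyz": [[0,0,-0.06],[-0.02,0.02,-0.12],[-0.06,0.05,-0.18],[-0.1,0.08,-0.207],[-0.14,0.1,-0.207],[-0.18,0.13,-0.207],[-0.22,0.16,-0.207],[-0.26,0.19,-0.207],[-0.312,0.222,-0.207],[-0.312,0.222,-0.207],[-0.312,0.222,-0.207],[-0.312,0.222,-0.207],[-0.312,0.222,-0.207],[-0.312,0.222,-0.207],[-0.312,0.222,-0.207],[-0.312,0.222,-0.207]], "rot": [[0,0,-10],[0,0,-20],[0,0,-30],[0,0,-40],[0,0,-50],[0,0,-60],[0,0,-70],[0,0,-80],[0,0,-90],[0,0,-100],[0,0,-110],[0,0,-120],[0,0,-129],[0,0,-129],[0,0,-129],[0,0,-129]], "claw": [1,1,1,1,1,1,1,1,1,1,1,1,1,1,1,1]}}

```text
clock: 15.42
eef_pos: [0.4535, 0.2953, 0.3304]
eef_rot: [-0.001, 0.946, 0.324, -0.001]
ft_force: [0.2, 0.2, -0.4]
gripper_width: 0.0947
```

Run:
```python
from h import *
p,r=pose(); print(p,r.as_matrix().round(3))
c=calibration("wrist"); im=read_camera("wrist"); cv2.imwrite("pics/w2.png",im)
for n in ["organiser","spout","lid","ball1"]:
    print(n,[(np.round(w("wrist",d["at"],c),3).tolist(),round(d["conf"],2)) for d in find_in(n,"wrist")][:4])
cv2.imwrite("pics/w2c.png",cv2.resize(im[0:290,140:470],None,fx=2,fy=2,interpolation=cv2.INTER_CUBIC))
```

```text
[0.45354884 0.29530889 0.33036779] [[ 0.79   0.613 -0.002]
 [ 0.613 -0.79   0.001]
 [-0.001 -0.002 -1.   ]]
organiser [([0.455, 0.311, 0.004], 0.8), ([0.401, 0.274, 0.017], 0.2)]
spout [([0.453, 0.314, 0.002], 0.87)]
lid [([0.34, 0.076, 0.015], 0.83), ([0.634, 0.014, 0.017], 0.8)]
ball1 [([0.634, 0.014, 0.016], 0.54)]
```

View pics/w2c.png

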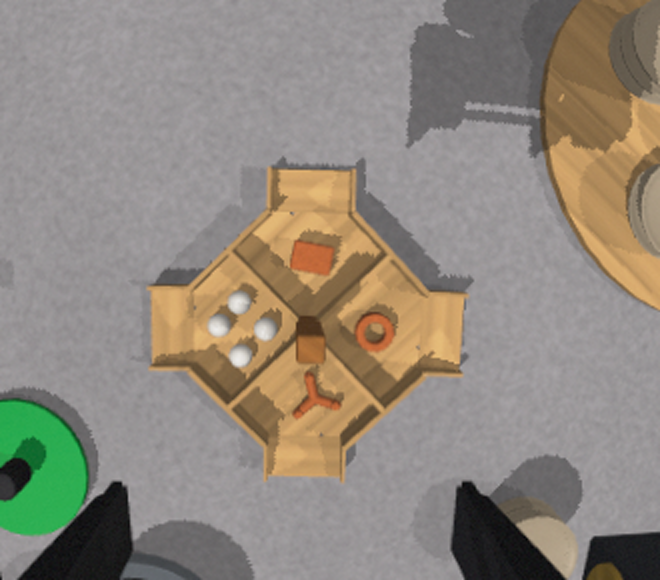

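Run:
```python
from h import *
f=lambda x,y,z: wray(140+x/2,y/2,z)
L=f(151,327,.013);Rr=f(464,333,.013);T=f(313,166,.013);B=f(305,478,.013)
print(L,Rr,T,B,(L+Rr)/2,(T+B)/2, "post",f(311,347,.105))
print(np.degrees(np.arctan2(*(Rr-L)[1::-1])),np.degrees(np.arctan2(*(T-B)[1::-1])))
P=[.453,.303,.063]; go(P,tool(np.radians(38)))
```

```text
[0.3623 0.2368 0.013 ] [0.5551 0.3818 0.013 ] [0.3858 0.4076 0.013 ] [0.5314 0.2126 0.013 ] [0.4587 0.3093 0.013 ] [0.4586 0.3101 0.013 ] post [0.4568 0.3103 0.105 ]
36.94589929851615 126.74747095286394
go [ 0.0047 -0.0059  0.2673] [-0.1  0.1 -0.1]
```

{"op": "arm_command", "data": {"xyz": [[0.011,-0.009,0.06],[0.011,-0.009,0.12],[0.011,-0.009,0.17],[0.011,-0.009,0.21],[0.011,-0.009,0.24],[0.011,-0.009,0.267],[0.011,-0.009,0.267],[0.011,-0.009,0.267],[0.011,-0.009,0.267],[0.011,-0.009,0.267],[0.011,-0.009,0.267],[0.011,-0.009,0.267],[0.011,-0.009,0.267],[0.011,-0.009,0.267],[0.011,-0.009,0.267],[0.011,-0.009,0.267]], "rot": [[0,0,1],[0,0,1],[0,0,1],[0,0,1],[0,0,1],[0,0,1],[0,0,1],[0,0,1],[0,0,1],[0,0,1],[0,0,1],[0,0,1],[0,0,1],[0,0,1],[0,0,1],[0,0,1]], "claw": [1,1,1,1,1,1,1,-1,-1,-1,-1,-1,-1,-1,-1,-1]}}

```text
clock: 17.68
eef_pos: [0.4562, 0.3094, 0.0633]
eef_rot: [-0.001, 0.949, 0.316, -0.001]
ft_force: [0.3, -0.4, -0.9]
gripper_width: 0.0176
```

```bash
cat > tip.py <<'E'
from h import *
p,r=pose(); X=r.as_matrix()[:,0]; u=-np.array([X[0],X[1],0])/np.hypot(X[0],X[1])
jar=np.array([.507,-.0005,0])
for t,zs in[(0,.2),(10,.17),(20,.14),(28,.135),(36,.135),(43,.135)]:
    a=np.radians(t); c,s=np.cos(a),np.sin(a); h=.0633
    q=jar-.02*u+u*(h*s-.12*c-.011*s); q[2]=zs+h*c-.011*c+.12*s
    print(t,q.round(3),r.inv().apply(q-p).round(3))
E
python3 tip.py
```

```text
0 [0.619 0.084 0.252] [-0.006  0.278 -0.19 ]
10 [0.61  0.077 0.242] [-0.016  0.278 -0.18 ]
20 [0.599 0.068 0.23 ] [-0.031  0.278 -0.167]
28 [0.588 0.06  0.238] [-0.044  0.278 -0.175]
36 [0.576 0.051 0.248] [-0.059  0.278 -0.185]
43 [0.565 0.043 0.255] [-0.074  0.278 -0.192]
```

{"op": "arm_command", "data": {"xyz": [[0,0,-0.02],[0,0,-0.05],[0,0,-0.09],[0,0.01,-0.13],[0,0.03,-0.165],[0,0.06,-0.19],[0,0.1,-0.19],[0,0.14,-0.19],[0,0.18,-0.19],[-0.006,0.22,-0.19],[-0.006,0.25,-0.19],[-0.006,0.27,-0.19],[-0.006,0.278,-0.19],[-0.006,0.278,-0.19]], "rot": [[0,0,0],[0,0,0],[0,0,0],[0,0,0],[0,0,0],[0,0,0],[0,0,0],[0,0,0],[0,0,0],[0,0,0],[0,0,0],[0,0,0],[0,0,0],[0,0,0]], "claw": [-1,-1,-1,-1,-1,-1,-1,-1,-1,-1,-1,-1,-1,-1]}}

```text
clock: 19.42
eef_pos: [0.6184, 0.0836, 0.2525]
eef_rot: [-0.001, 0.949, 0.316, -0.001]
ft_force: [-0.1, 0.6, -5.1]
gripper_width: 0.0181
```

```bash
python3 - <<'E'
from h import *
print(pose()[0]); print(env.observe()["joint_pos"].round(2))
a=read_camera("top"); cv2.imwrite("pics/t3.png",cv2.resize(a[150:290,180:360],None,fx=4,fy=4,interpolation=cv2.INTER_CUBIC))
E
python3 tip.py
```

```text
[0.61843719 0.08356962 0.25249757]
[ 0.03  0.46  1.51  0.    1.18 -0.62]
0 [0.619 0.084 0.252] [0.    0.001 0.   ]
10 [0.61  0.077 0.242] [-0.011  0.001  0.01 ]
20 [0.599 0.068 0.23 ] [-0.025  0.001  0.022]
28 [0.588 0.06  0.238] [-0.038  0.001  0.015]
36 [0.576 0.051 0.248] [-0.053  0.001  0.005]
43 [0.565 0.043 0.255] [-0.068  0.001 -0.002]
```

View pics/t3.png

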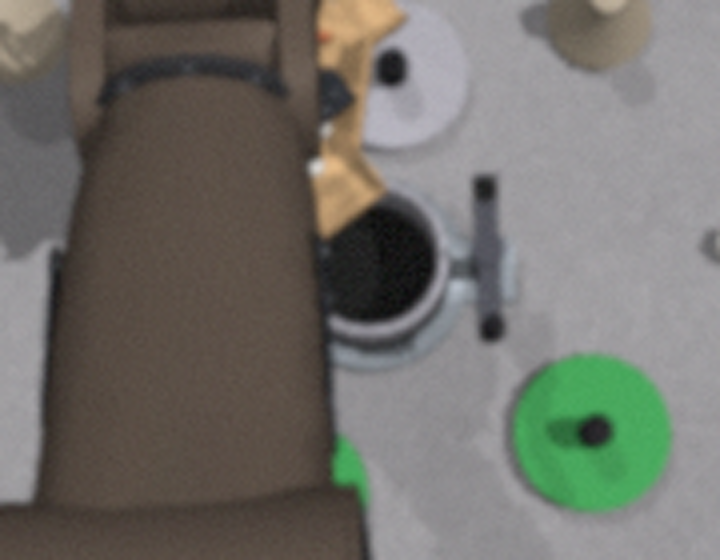

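Run:
```python
from h import *
f=lambda x,y,z:print(ray("top",180+x/4,150+y/4,z).round(4))
f(320,237,.2);f(386,192,.2);f(448,262,.105);f(370,340,.105)
```

```text
[0.5072 0.033  0.2   ]
[ 0.538  -0.0142  0.2   ]
[ 0.501  -0.0591  0.105 ]
[0.444  0.0008 0.105 ]
```

{"op": "arm_command", "data": {"xyz": [[-0.005,0.001,0.005],[-0.011,0.001,0.01],[-0.018,0.001,0.016],[-0.025,0.001,0.022],[-0.032,0.001,0.018],[-0.038,0.001,0.015],[-0.046,0.001,0.01],[-0.053,0.001,0.005],[-0.061,0.001,0.001],[-0.068,0.001,-0.002],[-0.068,0.001,-0.002],[-0.068,0.001,-0.002],[-0.068,0.001,-0.002],[-0.068,0.001,-0.002],[-0.068,0.001,-0.002],[-0.068,0.001,-0.002]], "rot": [[0,5,0],[0,10,0],[0,15,0],[0,20,0],[0,24,0],[0,28,0],[0,32,0],[0,36,0],[0,40,0],[0,43,0],[0,43,0],[0,43,0],[0,43,0],[0,43,0],[0,43,0],[0,43,0]], "claw": [-1,-1,-1,-1,-1,-1,-1,-1,-1,-1,-1,-1,-1,-1,-1,-1]}}

```text
clock: 21.48
eef_pos: [0.5645, 0.0423, 0.2547]
eef_rot: [-0.117, 0.883, 0.294, 0.347]
ft_force: [0.5, 0.1, -3.6]
gripper_width: 0.018
```

Run:
```python
from h import *
p,r=pose();print(p,r.as_matrix().round(2)); s=env.observe(); print(s["ft_force"],s["gripper_width"])
c=calibration("wrist")
a=read_camera("wrist"); b=read_camera("side")
for k in("wrist","side"): print(k,[(np.round(w(k,d["at"],c if k=="wrist" else None),3).tolist(),round(d["conf"],2)) for d in find_in("ball1",k)])
cv2.imwrite("pics/c4.png",np.hstack([cv2.resize(a[:300,100:500],(400,300)),cv2.resize(b[100:300,180:380],(400,400))[:300]]))
```

```text
[0.56451013 0.04232688 0.25468926] [[ 0.59  0.6   0.54]
 [ 0.44 -0.8   0.41]
 [ 0.68 -0.   -0.73]]
[ 0.54452739  0.10322911 -3.62871983] 0.01799321336492746
wrist [([0.528, -0.036, 0.044], 0.61), ([0.468, 0.002, 0.045], 0.6), ([0.476, -0.017, 0.041], 0.58), ([0.55, 0.01, 0.043], 0.57)]
side [([0.665, -0.032, 0.015], 0.53), ([0.61, 0.038, 0.209], 0.39)]
```

View pics/c4.png

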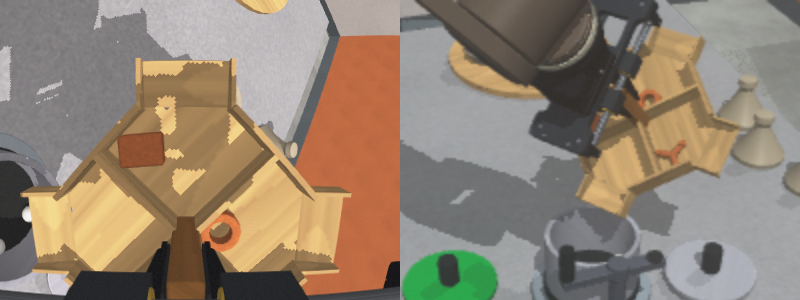

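The four balls are in the jar at z of about 0.043, within 43 mm of its axis. The ball compartment is empty and the other three keep their contents. Next I tip the organiser back.

Run:
```python
from h import *
Rt=tool(np.radians(36.8))
for P in([.59,.062,.27],[.618,.084,.2525],[.6,.12,.2525],[.456,.309,.2],[.456,.309,.066]): go(P,Rt)
```

```text
go [ 0.034  -0.0005  0.0108] [ -0.2 -42.9   0. ]
go [ 0.0482 -0.0012  0.0479] [ -0.2 -42.9   0. ]
go [ 0.0534 -0.0408  0.0528] [ -0.2 -42.9   0. ]
go [ 0.016  -0.2783  0.0906] [ -0.2 -42.9   0. ]
go [-0.0752 -0.2779  0.1887] [ -0.2 -42.9   0. ]
```

{"op": "arm_command", "data": {"xyz": [[0.01,0,0.003],[0.02,0,0.006],[0.034,0,0.011],[0.038,0,0.02],[0.041,0,0.03],[0.045,0,0.04],[0.048,-0.001,0.048],[0.048,-0.001,0.048],[0.048,-0.03,0.048],[0.048,-0.07,0.048],[0.048,-0.11,0.05],[0.049,-0.15,0.051],[0.049,-0.19,0.052],[0.049,-0.23,0.053],[0.05,-0.26,0.054],[0.05,-0.278,0.054],[0.05,-0.278,0.054],[0.05,-0.278,0.054]], "rot": [[0,-4,0],[0,-10,0],[0,-16,0],[0,-22,0],[0,-28,0],[0,-34,0],[0,-40,0],[0,-43,0],[0,-43,0],[0,-43,0],[0,-43,0],[0,-43,0],[0,-43,0],[0,-43,0],[0,-43,0],[0,-43,0],[0,-43,0],[0,-43,0]], "claw": [-1,-1,-1,-1,-1,-1,-1,-1,-1,-1,-1,-1,-1,-1,-1,-1,-1,-1]}}

```text
clock: 23.92
eef_pos: [0.4567, 0.3081, 0.2499]
eef_rot: [-0.001, 0.949, 0.316, -0.001]
ft_force: [0.4, -0.2, -4.6]
gripper_width: 0.0182
```

Run:
```python
from h import *
go([.456,.309,.0635],tool(np.radians(36.8)))
```

```text
go [ 0.0003 -0.0007  0.1864] [-0.1  0.1  0.1]
```

{"op": "arm_command", "data": {"xyz": [[0,0,0.04],[0,0,0.08],[0,0,0.12],[0,0,0.15],[0,0,0.17],[0,0,0.18],[0,0,0.186],[0,0,0.187],[0,0,0.187],[0,0,0.187],[0,0,0.187],[0,0,0.187],[0,0,0.14],[0,0,0.08],[0,0,0]], "rot": [[0,0,0],[0,0,0],[0,0,0],[0,0,0],[0,0,0],[0,0,0],[0,0,0],[0,0,0],[0,0,0],[0,0,0],[0,0,0],[0,0,0],[0,0,0],[0,0,0],[0,0,0]], "claw": [-1,-1,-1,-1,-1,-1,-1,-1,-1,0,0,0,0,0,0]}}

```text
clock: 25.8
eef_pos: [0.4563, 0.308, 0.2341]
eef_rot: [-0.001, 0.949, 0.316, -0.001]
ft_force: [0.4, 1.2, -1.1]
gripper_width: 0.0477
```

Run:
```python
from h import *
go([.5,-.31,.30],tool(np.radians(-10))); print(env.observe()["joint_pos"].round(2))
```

```text
go [-0.3361  0.5204 -0.0665] [-0.1  0.2 46.9]
[ 0.47  0.37  1.72  0.    1.06 -0.17]
```

{"op": "arm_command", "data": {"xyz": [[-0.03,0.05,-0.066],[-0.336,0.52,-0.066],[-0.336,0.52,-0.066],[-0.336,0.52,-0.066],[-0.336,0.52,-0.066],[-0.336,0.52,-0.066],[-0.336,0.52,-0.066],[-0.336,0.52,-0.066],[-0.336,0.52,-0.066],[-0.336,0.52,-0.066],[-0.336,0.52,-0.066],[-0.336,0.52,-0.066],[-0.336,0.52,-0.066],[-0.336,0.52,-0.066]], "rot": [[0,0,0],[0,0,47],[0,0,47],[0,0,47],[0,0,47],[0,0,47],[0,0,47],[0,0,47],[0,0,47],[0,0,47],[0,0,47],[0,0,47],[0,0,47],[0,0,47]], "claw": [0.3,0.3,0.3,0.3,0.3,0.3,0.3,0.3,0.3,0.3,0.3,0.3,0.3,0.3]}}

```text
clock: 27.55
eef_pos: [0.5, -0.3082, 0.2999]
eef_rot: [-0.0, 0.996, -0.087, -0.001]
ft_force: [-0.7, -0.3, 0.7]
gripper_width: 0.0617
```

Run:
```python
from h import *
p,r=pose(); print(p,r.as_matrix().round(3))
c=calibration("wrist"); a=read_camera("wrist"); cv2.imwrite("pics/w5.png",a)
print([(np.round(w("wrist",d["at"],c),3).tolist(),round(d["conf"],2)) for d in find_in("slug1","wrist")])
b=read_camera("top")
print([(np.round(w("top",d["at"]),3).tolist(),round(d["conf"],2)) for d in find_in("slug1","top")])
g=a.astype(int); m=((g.min(2)>165)&(g.max(2)-g.min(2)<25)).astype(np.uint8)
n,l,st,ce=cv2.connectedComponentsWithStats(m)
for i in range(1,n):
    if st[i,4]>80: print(st[i],ce[i].round(1),wray(*ce[i],.015,c))
```

```text
[ 0.50004483 -0.30822104  0.29991642] [[ 0.985 -0.174 -0.003]
 [-0.174 -0.985  0.001]
 [-0.003 -0.    -1.   ]]
[([0.594, -0.341, 0.022], 0.91), ([0.446, -0.345, 0.026], 0.68), ([0.524, -0.289, 0.022], 0.66), ([0.449, -0.41, 0.026], 0.56)]
[]
[291 150  21  22 354] [301.3 160.3] [ 0.5244 -0.2946  0.015 ]
[348 178  20  20 320] [357.3 187.4] [ 0.5987 -0.347   0.015 ]
[244 198  20  20 321] [253.4 207.4] [ 0.4443 -0.3506  0.015 ]
```

View pics/w5.png

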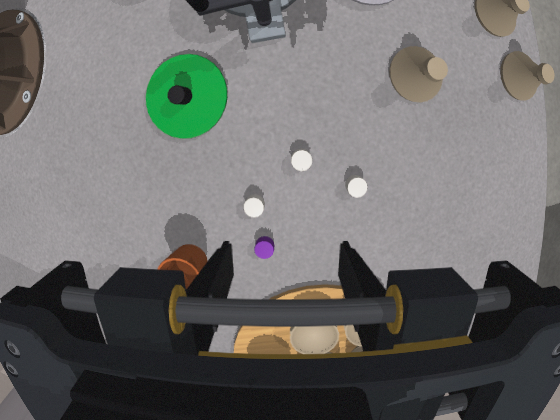

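Three white slugs show at (301,160), (357,187) and (253,207); the purple decoy is at (264,247). None has moved noticeably so far. I pick the first one.

{"op": "arm_command", "data": {"xyz": [[0.021,-0.02,0.06],[0.021,-0.02,0.12],[0.021,-0.02,0.18],[0.021,-0.02,0.23],[0.021,-0.02,0.27],[0.021,-0.02,0.29],[0.021,-0.02,0.296],[0.021,-0.02,0.296],[0.021,-0.02,0.296],[0.021,-0.02,0.296],[0.021,-0.02,0.296],[0.021,-0.02,0.296],[0.021,-0.02,0.24],[0.021,-0.02,0.18],[0.021,-0.02,0.12],[0.021,-0.02,0.08]], "rot": [[0,0,0],[0,0,0],[0,0,0],[0,0,0],[0,0,0],[0,0,0],[0,0,0],[0,0,0],[0,0,0],[0,0,0],[0,0,0],[0,0,0],[0,0,0],[0,0,0],[0,0,0],[0,0,0]], "claw": [0.3,0.3,0.3,0.3,0.3,0.3,0.3,0.3,-1,-1,-1,-1,-1,-1,-1,-1]}}

```text
clock: 29.75
eef_pos: [0.5241, -0.293, 0.2227]
eef_rot: [0.0, 0.996, -0.088, -0.0]
ft_force: [-0.6, -0.3, -1.7]
gripper_width: 0.0293
```

Run:
```python
from h import *
print(pose()[0]); go([.507,0.008,.22]);go([.507,0.01,.066])
```

```text
[ 0.52406705 -0.29302092  0.22271681]
go [-0.0694 -0.2934  0.0025] [0. 0. 0.]
go [-0.0697 -0.2955  0.1565] [0. 0. 0.]
```

{"op": "arm_command", "data": {"xyz": [[-0.014,-0.06,0],[-0.028,-0.12,0],[-0.042,-0.18,0],[-0.056,-0.24,0],[-0.07,-0.295,0],[-0.07,-0.295,0],[-0.07,-0.295,0.05],[-0.07,-0.295,0.1],[-0.07,-0.295,0.14],[-0.07,-0.295,0.156],[-0.07,-0.295,0.156],[-0.07,-0.295,0.156],[-0.07,-0.295,0.156],[-0.07,-0.295,0.1],[-0.07,-0.295,0.04],[-0.07,-0.295,-0.02],[0,-0.2,-0.04],[0.04,-0.13,-0.07],[0.07,-0.06,-0.07],[0.081,0.037,-0.07]], "rot": [[0,0,0],[0,0,0],[0,0,0],[0,0,0],[0,0,0],[0,0,0],[0,0,0],[0,0,0],[0,0,0],[0,0,0],[0,0,0],[0,0,0],[0,0,0],[0,0,0],[0,0,0],[0,0,0],[0,0,0],[0,0,0],[0,0,0],[0,0,0]], "claw": [-1,-1,-1,-1,-1,-1,-1,-1,-1,-1,-1,0.2,0.2,0.2,0.2,0.2,0.3,0.3,0.3,0.3]}}

```text
clock: 32.25
eef_pos: [0.5837, -0.2237, 0.2854]
eef_rot: [0.001, 0.996, -0.087, 0.001]
ft_force: [1.3, 0.4, 0.6]
gripper_width: 0.0617
```

```bash
cat > sl.py <<'E'
from h import *
p,r=pose(); print(p); c=calibration("wrist"); a=read_camera("wrist")
print([(np.round(w("wrist",d["at"],c),3).tolist(),round(d["conf"],2)) for d in find_in("slug1","wrist")])
g=a.astype(int); m=((g.min(2)>165)&(g.max(2)-g.min(2)<25)).astype(np.uint8)
n,l,st,ce=cv2.connectedComponentsWithStats(m)
for i in range(1,n):
    if st[i,4]>80:
        P=wray(*ce[i],.02,c); print(st[i],ce[i].round(1),P); go([P[0],P[1],.004])
cv2.imwrite("pics/sl%d.png"%(env.observe()["clock"]*100),a)
E
python3 sl.py
```

```text
[ 0.58367766 -0.22367596  0.2853598 ]
[([0.597, -0.341, 0.025], 0.82), ([0.422, -0.328, 0.024], 0.76), ([0.507, 0.006, 0.049], 0.73)]
[136   0  47  59 350] [151.3  37.4] [0.4355 0.0064 0.02  ]
go [-0.1874 -0.2039  0.2798] [0. 0. 0.]
[ 297    0   71   63 2609] [337.9  34.4] [ 0.6864 -0.0456  0.02  ]
go [ 0.0687 -0.1976  0.2801] [0. 0. 0.]
[183   7  19  20 218] [190.7  17.8] [0.4963 0.0179 0.02  ]
go [-0.1297 -0.2261  0.2798] [0. 0. 0.]
[280  29  11  19  98] [285.6  36.5] [ 0.6172 -0.0386  0.02  ]
go [-0.0006 -0.1921  0.28  ] [0. 0. 0.]
[299 245  21  19 296] [308.9 254.2] [ 0.5976 -0.3458  0.02  ]
go [0.0351 0.1136 0.2808] [0. 0. 0.]
[181 256  18  18 253] [189.5 265. ] [ 0.4154 -0.3339  0.02  ]
go [-0.1463  0.1345  0.2806] [0. 0. 0.]
```

Slug 1 is in the jar. Slug C was knocked to about (0.42,-0.33). I pick B next.

{"op": "arm_command", "data": {"xyz": [[0.017,0.056,0.03],[0.034,0.112,0.08],[0.034,0.112,0.14],[0.034,0.112,0.2],[0.034,0.112,0.24],[0.034,0.112,0.27],[0.034,0.112,0.281],[0.034,0.112,0.281],[0.034,0.112,0.281],[0.034,0.112,0.281],[0.034,0.112,0.281],[0.034,0.112,0.281],[0.034,0.112,0.24],[0.034,0.112,0.18],[0.034,0.112,0.12],[0.034,0.112,0.065]], "rot": [[0,0,0],[0,0,0],[0,0,0],[0,0,0],[0,0,0],[0,0,0],[0,0,0],[0,0,0],[0,0,0],[0,0,0],[0,0,0],[0,0,0],[0,0,0],[0,0,0],[0,0,0],[0,0,0]], "claw": [0.3,0.3,0.3,0.3,0.3,0.3,0.3,0.3,-1,-1,-1,-1,-1,-1,-1,-1]}}

```text
clock: 34.35
eef_pos: [0.5965, -0.3434, 0.2221]
eef_rot: [0.001, 0.996, -0.09, 0.001]
ft_force: [0.2, 0.6, -1.5]
gripper_width: 0.0293
```

Run:
```python
from h import *
print(pose()[0]); go([.512,-0.015,.068]); go([.42,-.23,.29])
```

```text
[ 0.59645904 -0.34336274  0.22207113]
go [-0.1421 -0.3083  0.153 ] [0. 0. 0.]
go [-0.1938 -0.0797 -0.0684] [0. 0. 0.]
```

{"op": "arm_command", "data": {"xyz": [[-0.025,-0.05,0],[-0.053,-0.108,0],[-0.08,-0.166,0],[-0.107,-0.22,0],[-0.135,-0.278,0],[-0.146,-0.3,0],[-0.146,-0.3,0],[-0.146,-0.3,0.05],[-0.146,-0.3,0.1],[-0.146,-0.3,0.14],[-0.146,-0.3,0.151],[-0.146,-0.3,0.151],[-0.146,-0.3,0.151],[-0.146,-0.3,0.151],[-0.146,-0.3,0.1],[-0.146,-0.3,0.04],[-0.146,-0.3,-0.02],[-0.16,-0.24,-0.06],[-0.18,-0.18,-0.068],[-0.194,-0.11,-0.068]], "rot": [[0,0,0],[0,0,0],[0,0,0],[0,0,0],[0,0,0],[0,0,0],[0,0,0],[0,0,0],[0,0,0],[0,0,0],[0,0,0],[0,0,0],[0,0,0],[0,0,0],[0,0,0],[0,0,0],[0,0,0],[0,0,0],[0,0,0],[0,0,0]], "claw": [-1,-1,-1,-1,-1,-1,-1,-1,-1,-1,-1,0,0,0,0,0,0,0.3,0.3,0.3]}}

```text
clock: 36.85
eef_pos: [0.4319, -0.183, 0.291]
eef_rot: [0.002, 0.996, -0.089, 0.002]
ft_force: [1.5, 0.3, 0.0]
gripper_width: 0.0616
```

```bash
python3 sl.py
```

```text
[ 0.43194316 -0.18298142  0.29103658]
[([0.503, -0.025, 0.049], 0.82), ([0.506, 0.008, 0.05], 0.76), ([0.529, -0.036, 0.043], 0.34)]
[340   0  37  64 336] [365.4  34.6] [ 0.5754 -0.0092  0.02  ]
go [ 0.1084 -0.2015  0.2858] [0. 0. 0.]
[ 390    2   74   78 3539] [426.8  41.2] [ 0.6663 -0.0244  0.02  ]
go [ 0.2005 -0.2033  0.2861] [0. 0. 0.]
[306  15  19  17 204] [313.7  24.3] [0.5076 0.0138 0.02  ]
go [ 0.0375 -0.2116  0.2855] [0. 0. 0.]
[310  36  21  20 341] [319.9  45.3] [ 0.5102 -0.0173  0.02  ]
go [ 0.0458 -0.1816  0.2856] [0. 0. 0.]
[282 264  20  19 271] [291.8 272.3] [ 0.416  -0.3341  0.02  ]
go [0.0115 0.1472 0.2869] [0. 0. 0.]
```

{"op": "arm_command", "data": {"xyz": [[0.004,0.05,0],[0.008,0.1,0.03],[0.013,0.145,0.08],[0.013,0.145,0.14],[0.013,0.145,0.2],[0.013,0.145,0.24],[0.013,0.145,0.27],[0.013,0.145,0.287],[0.013,0.145,0.287],[0.013,0.145,0.287],[0.013,0.145,0.287],[0.013,0.145,0.287],[0.013,0.145,0.287],[0.013,0.145,0.24],[0.013,0.145,0.18],[0.013,0.145,0.12],[0.013,0.145,0.07]], "rot": [[0,0,0],[0,0,0],[0,0,0],[0,0,0],[0,0,0],[0,0,0],[0,0,0],[0,0,0],[0,0,0],[0,0,0],[0,0,0],[0,0,0],[0,0,0],[0,0,0],[0,0,0],[0,0,0],[0,0,0]], "claw": [0.3,0.3,0.3,0.3,0.3,0.3,0.3,0.3,0.3,-1,-1,-1,-1,-1,-1,-1,-1]}}

```text
clock: 39.08
eef_pos: [0.4171, -0.331, 0.2234]
eef_rot: [0.003, 0.996, -0.092, 0.002]
ft_force: [-0.3, -0.6, -1.0]
gripper_width: 0.0293
```

Run:
```python
from h import *
print(pose()[0],env.observe()["gripper_width"]); go([.507,0.018,.22]); go([.507,0.018,.078]); go([.6,-.02,.3])
```

```text
[ 0.417122   -0.33103867  0.22343807] 0.029348380065271237
go [ 0.0241 -0.3596  0.0017] [0. 0. 0.]
go [ 0.0234 -0.3604  0.1437] [0. 0. 0.]
go [ 0.1228 -0.339  -0.0777] [0. 0. 0.]
```

{"op": "arm_command", "data": {"xyz": [[0.004,-0.06,0],[0.008,-0.12,0],[0.012,-0.18,0],[0.016,-0.24,0],[0.02,-0.3,0],[0.023,-0.364,0],[0.023,-0.364,0],[0.023,-0.364,0.05],[0.023,-0.364,0.1],[0.023,-0.364,0.13],[0.023,-0.364,0.146],[0.023,-0.364,0.146],[0.023,-0.364,0.146],[0.023,-0.364,0.146],[0.023,-0.364,0.1],[0.023,-0.364,0.04],[0.03,-0.364,-0.02],[0.06,-0.34,-0.07],[0.08,-0.33,-0.09],[0.08,-0.33,-0.09]], "rot": [[0,0,0],[0,0,0],[0,0,0],[0,0,0],[0,0,0],[0,0,0],[0,0,0],[0,0,0],[0,0,0],[0,0,0],[0,0,0],[0,0,0],[0,0,0],[0,0,0],[0,0,0],[0,0,0],[0,0,0],[0,0,0],[0,0,0],[0,0,0]], "claw": [-1,-1,-1,-1,-1,-1,-1,-1,-1,-1,-1,0,0,0,0,0,0,0.2,0.2,0.2]}}

```text
clock: 41.58
eef_pos: [0.5568, -0.0216, 0.3137]
eef_rot: [0.003, 0.996, -0.093, 0.004]
ft_force: [-0.2, 0.9, -0.4]
gripper_width: 0.057
```

Run:
```python
from h import *
p,r=pose(); print(p); c=calibration("wrist"); a=read_camera("wrist"); cv2.imwrite("pics/w6.png",a)
for n in ["slug1","ball1","lid","mill"]:
    print(n,[(np.round(w("wrist",d["at"],c),3).tolist(),round(d["conf"],2)) for d in find_in(n,"wrist")])
```

```text
[ 0.55684525 -0.02158626  0.31367016]
slug1 [([0.505, -0.023, 0.051], 0.94), ([0.507, 0.019, 0.072], 0.93), ([0.509, 0.002, 0.049], 0.72)]
ball1 [([0.478, -0.017, 0.044], 0.53), ([0.508, 0.02, 0.074], 0.49)]
lid [([0.345, 0.065, 0.017], 0.77), ([0.665, -0.015, 0.016], 0.67), ([0.373, -0.13, 0.019], 0.56), ([0.509, -0.087, 0.127], 0.19)]
mill [([0.514, -0.015, 0.046], 0.66), ([0.466, 0.248, 0.015], 0.43)]
```

View pics/w6.png

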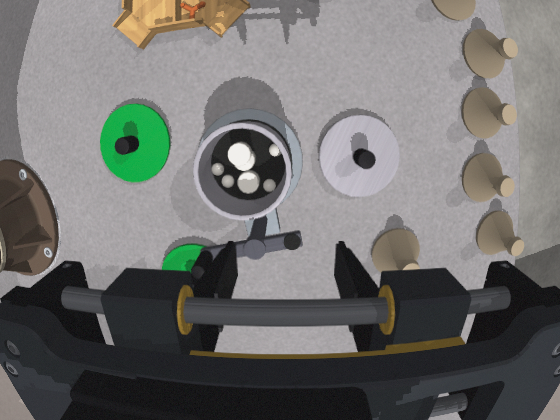

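All four balls and three slugs show in the jar at (243,170), with the third slug standing on the first, top at 0.072, below the plug. I re-grasp the steel lid at its recorded grasp pose; its knob is at (364,159).

Run:
```python
from h import *
for u,v in((364,159),): print(wray(u,v,.046))
go([.6700,-.0206,.12],tool(np.radians(-91.1)));go([.6700,-.0206,.0212],tool(np.radians(-91.1)))
```

```text
[ 0.6662 -0.0186  0.046 ]
go [ 0.1122 -0.0217  0.1914] [ 0.1 -0.3 80.5]
go [ 0.1119 -0.0222  0.2902] [ 0.1 -0.3 80.5]
```

{"op": "arm_command", "data": {"xyz": [[0.05,-0.01,0],[0.112,-0.022,0.03],[0.112,-0.022,0.06],[0.112,-0.022,0.09],[0.112,-0.022,0.12],[0.112,-0.022,0.15],[0.112,-0.022,0.18],[0.112,-0.022,0.191],[0.112,-0.022,0.191],[0.112,-0.022,0.191],[0.112,-0.022,0.23],[0.112,-0.022,0.26],[0.112,-0.022,0.28],[0.112,-0.022,0.29],[0.112,-0.022,0.29],[0.112,-0.022,0.29],[0.112,-0.022,0.29],[0.112,-0.022,0.29],[0.112,-0.022,0.29],[0.112,-0.022,0.29]], "rot": [[0,0,10],[0,0,20],[0,0,30],[0,0,40],[0,0,50],[0,0,60],[0,0,70],[0,0,80.5],[0,-0.3,80.5],[0,-0.3,80.5],[0,-0.3,80.5],[0,-0.3,80.5],[0,-0.3,80.5],[0,-0.3,80.5],[0,-0.3,80.5],[0,-0.3,80.5],[0,-0.3,80.5],[0,-0.3,80.5],[0,-0.3,80.5],[0,-0.3,80.5]], "claw": [0.2,0.2,0.2,0.2,0.2,0.2,0.2,0.2,0.2,0.2,0.2,0.2,0.2,0.2,0.2,-1,-1,-1,-1,-1]}}

```text
clock: 44.32
eef_pos: [0.6701, -0.0209, 0.0218]
eef_rot: [-0.001, -0.7, 0.714, -0.0]
ft_force: [-0.4, -0.6, 3.5]
gripper_width: 0.0254
```

Run:
```python
from h import *
print(pose()[0],env.observe()["gripper_width"],pose()[1].as_matrix().round(3)); Rt=tool(np.radians(-91.1))
go([.67,-.0206,.2],Rt);go([.507,-.0005,.2],Rt);go([.507,-.0005,.1185],Rt)
```

```text
[ 0.67012677 -0.02089051  0.02177447] 0.02536107740996197 [[-0.019 -1.    -0.001]
 [-1.     0.019 -0.002]
 [ 0.002  0.001 -1.   ]]
go [ 1.000e-04  3.000e-04 -1.782e-01] [ 0.  -0.1  0. ]
go [-0.017   0.1636 -0.1781] [ 0.  -0.1  0. ]
go [-0.0171  0.1636 -0.0966] [ 0.  -0.1  0. ]
```

{"op": "arm_command", "data": {"xyz": [[0,0,-0.04],[0,0,-0.09],[0,0,-0.14],[0,0,-0.178],[-0.006,0.05,-0.178],[-0.012,0.1,-0.178],[-0.017,0.15,-0.178],[-0.017,0.1635,-0.178],[-0.017,0.1635,-0.178],[-0.017,0.1635,-0.15],[-0.017,0.1635,-0.125],[-0.017,0.1635,-0.11],[-0.017,0.1635,-0.102],[-0.017,0.1635,-0.097],[-0.017,0.1635,-0.096],[-0.017,0.1635,-0.096]], "rot": [[0,0,0],[0,0,0],[0,0,0],[0,0,0],[0,0,0],[0,0,0],[0,0,0],[0,0,0],[0,0,0],[0,0,0],[0,0,0],[0,0,0],[0,0,0],[0,0,0],[0,0,0],[0,0,0]], "claw": [-1,-1,-1,-1,-1,-1,-1,-1,-1,-1,-1,-1,-1,-1,-1,-1]}}

```text
clock: 46.32
eef_pos: [0.5075, -0.0007, 0.1185]
eef_rot: [-0.0, -0.7, 0.714, -0.001]
ft_force: [0.6, -1.0, 0.3]
gripper_width: 0.0255
```

{"op": "arm_command", "data": {"xyz": [[0,0,0],[0,0,0],[0,0,0],[0,0,-0.04],[0,0,-0.09],[0.044,0.03,-0.12],[0.088,0.061,-0.14],[0.088,0.061,-0.14]], "rot": [[0,0,0],[0,0,0],[0,0,0],[0,0,0],[0,0,0],[0,0,0],[0,0,0],[0,0,0]], "claw": [0.2,0.2,0.2,0.2,0.2,0.2,0.2,0.2]}}

```text
clock: 47.32
eef_pos: [0.4438, -0.0892, 0.2602]
eef_rot: [0.0, -0.699, 0.715, -0.002]
ft_force: [1.1, 1.0, -0.7]
gripper_width: 0.0569
```

Run:
```python
from h import *
p,r=pose(); print(p); c=calibration("wrist"); a=read_camera("wrist"); b=read_camera("side")
print([(np.round(w("wrist",d["at"],c),3).tolist(),round(d["conf"],2)) for d in find_in("lid","wrist")])
print([(np.round(w("side",d["at"]),3).tolist(),round(d["conf"],2)) for d in find_in("lid","side")])
cv2.imwrite("pics/c7.png",np.hstack([cv2.resize(a[0:210,140:420],(520,390)),cv2.resize(b[180:300,220:310],(292,390))[:,:280]]))
go([.4443,-.0875,.141])
```

```text
[ 0.44382324 -0.0891834   0.26015407]
[([0.507, -0.005, 0.114], 0.93), ([0.386, -0.166, 0.018], 0.59), ([0.351, 0.061, 0.018], 0.59)]
[([0.503, -0.009, 0.115], 0.96), ([0.372, -0.184, 0.017], 0.73), ([0.331, 0.052, 0.014], 0.73)]
go [0.0007 0.0008 0.1171] [0. 0. 0.]
```

View pics/c7.png

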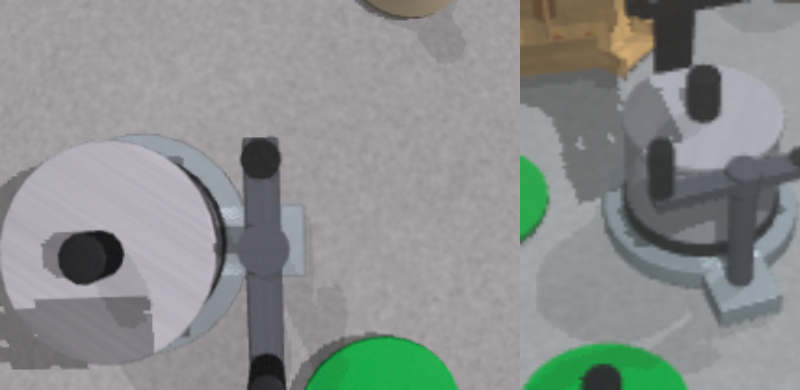

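The lid lies flat on the jar in both views, with the lever open and its pin at (265,370). Next I grip the pin and swing it shut.

{"op": "arm_command", "data": {"xyz": [[0.001,0.001,0.04],[0.001,0.001,0.08],[0.001,0.001,0.11],[0.001,0.001,0.117],[0.001,0.001,0.117],[0.001,0.001,0.117],[0.001,0.001,0.117],[0.001,0.001,0.117],[0.001,0.001,0.117],[0.001,0.001,0.117]], "rot": [[0,0,0],[0,0,0],[0,0,0],[0,0,0],[0,0,0],[0,0,0],[0,0,0],[0,0,0],[0,0,0],[0,0,0]], "claw": [0.2,0.2,0.2,0.2,0.2,-1,-1,-1,-1,-1]}}

```text
clock: 48.78
eef_pos: [0.4441, -0.0878, 0.1412]
eef_rot: [-0.001, -0.701, 0.714, -0.001]
ft_force: [0.9, -0.8, 2.4]
gripper_width: 0.0176
```

Run:
```python
from h import *
p,r=pose(); print(p,env.observe()["gripper_width"])
h=np.array([.507,-.089]); a0=np.degrees(np.arctan2(*(p[:2]-h)[::-1]))%360; print(a0,np.hypot(*(p[:2]-h)))
for a in np.linspace(a0,270.,14)[1:]:
    t=np.radians(a); q=[*(h+.062*np.array([np.cos(t),np.sin(t)])),.141]; print(round(a-a0,1),r.inv().apply(q-p).round(4))
go(p,tool(0))
```

```text
[ 0.44405862 -0.08782208  0.14124114] 0.01763492040219453
178.9278574568796 0.06295239914023129
7.0 [ 0.0076 -0.0014  0.0003]
14.0 [ 0.015  -0.0028  0.0003]
21.0 [ 0.0222 -0.0051  0.0003]
28.0 [ 0.0291 -0.0082  0.0003]
35.0 [ 0.0356 -0.0122  0.0003]
42.0 [ 0.0415 -0.0169  0.0003]
49.0 [ 0.0468 -0.0223  0.0003]
56.0 [ 0.0514 -0.0283  0.0003]
63.0 [ 0.0553 -0.0348  0.0003]
70.1 [ 0.0583 -0.0418  0.0003]
77.1 [ 0.0604 -0.049   0.0004]
84.1 [ 0.0617 -0.0565  0.0004]
91.1 [ 0.062  -0.0641  0.0004]
go [0. 0. 0.] [  0.1  -0.1 -91. ]
```

{"op": "arm_command", "data": {"xyz": [[0,0,0],[0.0076,-0.0014,0],[0.015,-0.0028,0],[0.022,-0.005,0],[0.029,-0.008,0],[0.0356,-0.012,0],[0.0415,-0.017,0],[0.047,-0.022,0],[0.0514,-0.028,0],[0.055,-0.035,0],[0.058,-0.042,0],[0.0604,-0.049,0],[0.0617,-0.0565,0],[0.062,-0.0635,0],[0.062,-0.064,0],[0.062,-0.064,0]], "rot": [[0,0,0],[0,0,-7],[0,0,-14],[0,0,-21],[0,0,-28],[0,0,-35],[0,0,-42],[0,0,-49],[0,0,-56],[0,0,-63],[0,0,-70],[0,0,-77],[0,0,-84],[0,0,-91],[0,0,-91],[0,0,-91]], "claw": [-1,-1,-1,-1,-1,-1,-1,-1,-1,-1,-1,-1,-1,-1,-1,-1]}}

```text
clock: 50.78
eef_pos: [0.508, -0.1518, 0.1414]
eef_rot: [0.002, 1.0, -0.001, 0.001]
ft_force: [4.9, -5.0, -3.9]
gripper_width: 0.0175
```

{"op": "arm_command", "data": {"xyz": [[0,0,0],[0,0,0],[0,0,0],[0,0,0],[0,0,-0.04],[0,0,-0.1],[0,0.05,-0.16],[0,0.1,-0.2],[0,0.1,-0.2],[0,0.1,-0.2]], "rot": [[0,0,0],[0,0,0],[0,0,0],[0,0,0],[0,0,0],[0,0,0],[0,0,0],[0,0,0],[0,0,0],[0,0,0]], "claw": [0.2,0.2,0.2,0.2,0.2,0.2,0.2,0.2,0.2,0.2]}}

```text
clock: 52.02
eef_pos: [0.5071, -0.2514, 0.3412]
eef_rot: [0.001, 1.0, -0.002, 0.001]
ft_force: [-0.2, 0.8, -0.4]
gripper_width: 0.0569
```

Run:
```python
from h import *
print(pose()[0],env.observe()["clock"]); a=read_camera("wrist"); b=read_camera("side"); read_camera("top")
for c in("side","top"):
  for n in("slug1","bowls","cone","cup","lid","organiser"): print(c,n,[(np.round(w(c,d["at"]),3).tolist(),round(d["conf"],2)) for d in find_in(n,c)])
cv2.imwrite("pics/c8.png",np.hstack([cv2.resize(a[0:210,140:420],(400,300)),cv2.resize(b[130:430,150:420],(400,444))[:300]]))
```

```text
[ 0.50706658 -0.25135833  0.34122918] 52.025
side slug1 [([0.444, -0.42, 0.022], 0.52)]
side bowls []
side cone [([0.702, -0.204, 0.025], 0.73)]
side cup [([0.328, -0.397, 0.048], 0.62)]
side lid [([0.498, -0.008, 0.115], 0.94), ([0.328, 0.055, 0.016], 0.87)]
side organiser []
top slug1 [([0.493, -0.057, 0.019], 0.71), ([0.442, -0.422, 0.023], 0.5), ([0.455, 0.304, 0.006], 0.3)]
top bowls [([0.321, -0.433, 0.032], 0.7), ([0.708, 0.28, 0.053], 0.56)]
top cone [([0.704, -0.188, 0.024], 0.79)]
top cup [([0.321, -0.435, 0.029], 0.69), ([0.455, 0.305, 0.007], 0.56)]
top lid [([0.348, 0.06, 0.019], 0.84), ([0.507, 0.004, 0.112], 0.61)]
top organiser [([0.458, 0.305, 0.004], 0.91)]
```

View pics/c8.png

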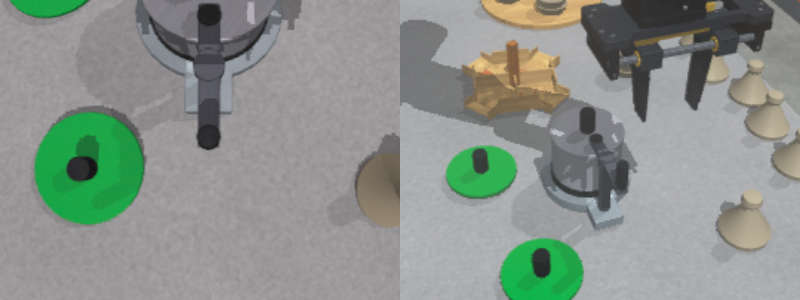

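The clamp bar lies over the seated lid and the lever is in line with the jar axis. The organiser stands upright on the bench, and no white cylinders remain there. I am handing in.

```bash
python3 -c "
from h import *
print(env.hand_in())"
```

```text
the job is handed in; nothing more can be done
None
```

The mill is charged and closed, and I handed the job in at about 52 s of the 210 s allowed. No verdict was reported.

- **Clamp and lid:** I swung the clamp open, laid the steel lid on the bench, and later put it back on the jar and swung the clamp shut to its stop.
- **Balls:** I tipped the organiser 43° over the jar. All four balls ran in, and the block and ring still showed in their compartments in the wrist view and the stilt in the side view. I then stood the organiser back where it came from.
- **Cylinders:** All three white cylinders are in the jar. One was knocked aside during the run, so I found it again before picking it up. The third one stands on top of the first, with its top at about 72 mm, well below the lid's plug.

**Last checks:**
- **In the jar:** Just before the lid went on, the wrist picture showed four balls and three cylinders inside.
- **Lid and clamp:** Afterwards the lid lay flat and centred to within the networks' accuracy, and the lever lined up with the jar.
- **On the bench:** The organiser looked upright. The cone, cup and bowls were within a few millimetres of their starting readings.

**Checks that disagreed:**
- The side camera's network found neither the bowls nor the organiser in the last picture; the top camera's network found both.
- The last "slug" reports were the purple look-alike, plus false hits on the mill base and the organiser. I did not view a final close-up of the bench where the cylinders had stood.
- The top camera's network also reported a second "cup" and "bowls" at the cup's position.

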